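# Sweep the soap stubs into the tray

### The job

Three worn soap stubs (green, white and yellow) lie on the wooden plank ledge. With the closed fingers, sweep them over the ledge's front edge, the one towards the robot, so that all three drop into the pink soap tray standing below it; only push them, never pick up or lift one. Leave the tray, bottle, saucer, scrubber, mug and jar where they stand.

Things in the scene. Friction and masses are not known exactly. Their poses are not given: they have to be found in the camera images.
- ledge: fixed plank ledge, 240 (x) by 660 (y) mm, top 60 mm above the slab; plank 22 mm thick, overhanging at the front. Origin: centre of its footprint at slab height; x points away from the robot, so the front edge is the line x = -120 mm in its frame. Fixed behind it at x = 185 mm: a steel rail, 216 mm high, on two posts; its hooks and hanging blue scoop reach forward to x = 155 mm
- tray: pink open soap tray, loose, 0.3 kg, 150 (x) by 220 (y) by 32 (height) mm, walls and floor 4 mm, standing on the slab in front of the ledge with its far wall 7 to 17 mm under the ledge's overhang (no gap for things to fall through), its axes parallel to the ledge's. Origin: centre of its underside
- soap_green: green worn bar of hard dry soap, 54 by 34 by 18 (height) mm, about 35 g, loose, flat on the ledge at any yaw. Origin: centre of its underside, x along its length
- soap_white: white (cream) soap stub, 48 by 34 by 20 (height) mm, otherwise as the green one
- soap_yellow: yellow soap stub, 50 by 36 by 18 (height) mm, otherwise as the green one
- soap_green_mid (a point): the middle of the green soap stub's volume
- soap_white_mid (a point): the middle of the white soap stub's volume
- soap_yellow_mid (a point): the middle of the yellow soap stub's volume
- bottle: bystander: green glass bottle with red cap, 66 mm diameter, 180 mm tall (its cap is 240 mm above the slab), upright near one end of the ledge. Origin: centre of its underside
- saucer: bystander: white ceramic saucer, 100 mm diameter, 18 mm high, near the other end of the ledge. Origin: centre of its underside
- scrubber: bystander: blue hard silicone scrubber, 45 by 80 (y) by 22 mm high, at the back of the ledge. Origin: centre of its underside
- mug: bystander: blue ceramic mug, 80 mm diameter, 90 mm high, on the slab to the robot's left. Origin: centre of its underside
- jar: bystander: white plastic jar with yellow lid, 72 mm diameter, 100 mm high, on the slab to the robot's left. Origin: centre of its underside
Things that resemble listed ones, but are neither listed nor needed, are in the scene too. What is meant by the soap_green is not black, and is the larger of those in its own colour.

How it is judged (in metres and radians):
At the end, for the whole second after the job is handed in: all three soap stubs lie still inside the pink tray (each one's centre within its walls and less than 55 mm above the slab, so below the ledge's top), the tray is within 30 mm and the other things within 20 mm of where they stood (x of soap_green_mid in the frame of tray between -0.071 and 0.071 m and y of soap_green_mid in the frame of tray between -0.106 and 0.106 m and z of each of soap_green_mid, soap_white_mid, soap_yellow_mid in the frame of tray below 0.055 m and linear speed of each of soap_green, soap_white, soap_yellow below 0.02 m/s and x of soap_white_mid in the frame of tray between -0.071 and 0.071 m and y of soap_white_mid in the frame of tray between -0.106 and 0.106 m and x of soap_yellow_mid in the frame of tray between -0.071 and 0.071 m and y of soap_yellow_mid in the frame of tray between -0.106 and 0.106 m and distance of tray from where it was at the start of the episode below 0.03 m and distance of each of bottle, saucer, scrubber, mug, jar from where it was at the start of the episode below 0.02 m); the robot touches nothing.
It fails at once if a soap stub was lifted (more than 15 mm above the ledge's top) (height (world z) of any of soap_green, soap_white, soap_yellow above 0.075 m).
It fails at once if the tray was shifted by more than 30 mm (distance of tray from where it was at the start of the episode above 0.03 m).
It fails at once if the bottle was tipped (angle between bottle's own z axis and vertical above 0.35 rad).
It fails at once if the bottle, saucer, scrubber, mug or jar was shifted by more than 20 mm (distance of any of bottle, saucer, scrubber, mug, jar from where it was at the start of the episode above 0.02 m).
It also fails if it takes over 72 s, if anything falls off the work surface, if the arm or the gripper's body presses on something with over 40 N, if the wrist force passes 120 N, or if a joint passes its speed limit or range.

### The arm

A 6-joint arm with a two-finger parallel gripper is mounted at the origin on the work surface. World frame = base frame: x ahead of the robot, y to its left, z up, the work surface at z = 0. Lengths are in mm, angles in rad, forces in N, time in s.
With the tool pointing down it reaches from about 325 to 775 mm from the base axis. Payload 5.5 kg.
Tool frame: the origin (TCP) lies at the very end of the fingers, on their centre line; the grasp point (between the pads) lies 19 mm behind it (bot.grip_depth is the distance from the TCP to the grasp point, in mm); z points along the fingers, y is the line along which they close (so a half turn about z gives the same grasp; the last joint's range is limited). The gripper opens to 85 mm and grips with 20 to 120 N. Pads are 22 mm wide; open, the fingers measure 114 mm over their backs; the gripper's body (76 mm by 85 mm) begins 54 mm behind the grasp point. The pads swing forward as they close: fully open they stand 13 mm farther back than shut.
Start: joints at [-1.177, 0.091, 1.231, -0, 1.82, -0.057], TCP at [261.413, -540.074, 231.275] pointing down, gripper open.
Joint ranges: [-2.87, 2.87], [-0.86, 2.18], [0.17, 2.46], [-1.51, 4.65], [0.06, 2.69], [-2.65, 2.65]. Speed limits (rad/s): [2.57, 2.57, 3.01, 3.14, 3.14, 3.14].

### API

Orientations are given as a unit quaternion [x, y, z, w].
In Python, from rig import bot gives the robot as it stands.
- The arm moves only by the tool apply_moves, never from a script. Its argument "targets" is one flat list of numbers, 7 for each row, row after row: the shift along the tool's x, y, z in units of 500 mm (1.0 is 500 mm), then the turn, a rotation vector about the tool's x, y, z in units of 45 degrees (1.0 is 45 degrees), then the opening, from 0 (shut) to 1 (fully open). In form: [x, y, z, rx, ry, rz, fingers, x, y, z, rx, ry, rz, fingers, ...]. A call has 1 to 20 rows; each row shifts and turns the commanded pose from where the row before left it, along the tool's axes as they then stand; what a row does not reach is not made up. A row lasts 1/12 s, in which the tool goes at most 41.7 mm and 7.16 degrees, less where a joint would pass 70% of its speed; a pose out of reach is approached as far as the arm can. A call with a number of a shift or a turn outside -1 to 1 is refused whole. A call with a gripper value outside its range is refused whole. The fingers move at their own pace and stop on an object; "squeeze" is the grip in N (left out, the last holds). Time passes only in rows, so rows that do not move let the fingers close. It gives the time, the measured TCP pose, the force, the opening and the grip force at its end, in the units of the state.
- bot.get_obs(): the state, without advancing time (a new reading comes with each control period).
- bot.read_camera(name): name is "scene" or "top" or "wrist"; returns a dict with "color" (384x512x3 uint8, red, green, blue), "K" (3x3 intrinsics, pixels), "dist_coeffs" ([k1, k2, p1, p2, k3] as OpenCV has them; the pictures are not rectified), "eye" and "orientation" of the camera in the world; the wrist camera has in their place "hand_eye" (4x4, takes a point from camera to tool coordinates, whose origin is the TCP and whose axes are the flange's). Camera axes: x right, y up, looking along -z (the intrinsics and any distortion apply to the point x, -y, -z); pixel columns grow to the right and rows downward; lengths in mm; the calibration is good to about 2 mm. A picture is of the moment at which its call begins: read the wrist's pose just before it. There is no depth.
- bot.sign_off(): hands the job in; it is judged then, once.
The state is a dict: "time": time; "q": joint angles; "dq": joint speeds; "joint_torque": joint torques, N m; "position": TCP position; "tcp_rot": TCP orientation; "contact_force": force on the tool from outside, world axes, zero at the start; "torque": the same for the moment, N m; "width": finger opening in mm; "grip_force": force on a finger pad.
Only numpy, scipy, OpenCV 4.12 (cv2) and the standard library are available. Lean on these libraries where they do the work, as an engineer would, in place of code of your own. Each camera call takes 0.05 s, during which the arm holds its last target. There are 200 camera calls.

## Working session

There is one attempt and no reset: what is moved stays moved. The work goes in short steps, Python scripts to look and compute and a tool call to move; the robot and the scene stay as the last step left them, time stands still between calls to the robot, and variables do not carry over. Pictures are saved under pics/ and viewed, at most 10 in all, crops included, and the job is handed in when it is done.

Besides the shell and the picture viewer there is one more tool, called after ">>>" as name(argument=value, ...) on one line, values as JSON. apply_moves: Moves the arm, as the interface text tells. Shifts and turns lie within -1 to 1; 1 stands for 500 mm of shift or 45 degrees of turn. Its arguments: {"type":"object","properties":{"targets":{"type":"array"},"squeeze":{"type":"number"}},"required":["targets"]}

```bash
mkdir -p pics; cat > h.py <<'E'
import numpy as np, cv2
from scipy.spatial.transform import Rotation as R
from rig import bot
def ray(c,px,eye=None,Rm=None):
    u=cv2.undistortPoints(np.array(px,float).reshape(-1,1,2),np.array(c["K"]),np.array(c["dist_coeffs"])).reshape(-1,2)
    d=np.c_[u[:,0],-u[:,1],-np.ones(len(u))]
    if Rm is None:
        eye=np.array(c["eye"]); o=np.array(c["orientation"])
        Rm=o if o.shape==(3,3) else R.from_quat(o).as_matrix()
    return np.array(eye),d@Rm.T
def onz(c,px,z):
    e,d=ray(c,px); return e+d*((z-e[2])/d[:,2])[:,None]
E
python3 - <<'E'
from h import *
for n in("top","scene"):
    c=bot.read_camera(n); cv2.imwrite(f"pics/{n}.png",cv2.resize(c["color"][:,:,::-1],(800,600),interpolation=cv2.INTER_CUBIC)); print(n,c["eye"],c["orientation"])
    import pickle; pickle.dump(c,open(n+".pkl","wb"))
print(bot.get_obs())
E
```

```text
top [455.54306152  85.7787856  975.98249371] [-0.06255463  0.0431867   0.71441119 -0.69558499]
scene [1222.57857031  735.58444008  906.02743296] [0.14830627 0.37781043 0.8410742  0.35757338]
{'time': 0.1, 'q': array([-1.17673520e+00,  9.17952422e-02,  1.23176601e+00, -3.34426821e-05,
        1.81978475e+00, -5.66896457e-02]), 'dq': array([ 0.00090412, -0.00224185, -0.00315503, -0.00116835, -0.00083286,
       -0.00088058]), 'joint_torque': array([ 3.29800670e-03, -4.60218179e+01, -4.19217539e+01,  2.26153577e-05,
        1.05587533e-02, -9.40829835e-06]), 'position': array([ 261.28381149, -539.84637241,  230.25663682]), 'tcp_rot': array([ 9.74710830e-01,  2.23468182e-01, -1.63161327e-04, -8.61509563e-04]), 'contact_force': array([-0.14483841,  0.4537925 ,  0.63157633]), 'torque': array([-0.020173  , -0.01582653, -0.00954365]), 'grip_force': 0.0, 'width': 85.79053467469677}
```

View pics/top.png

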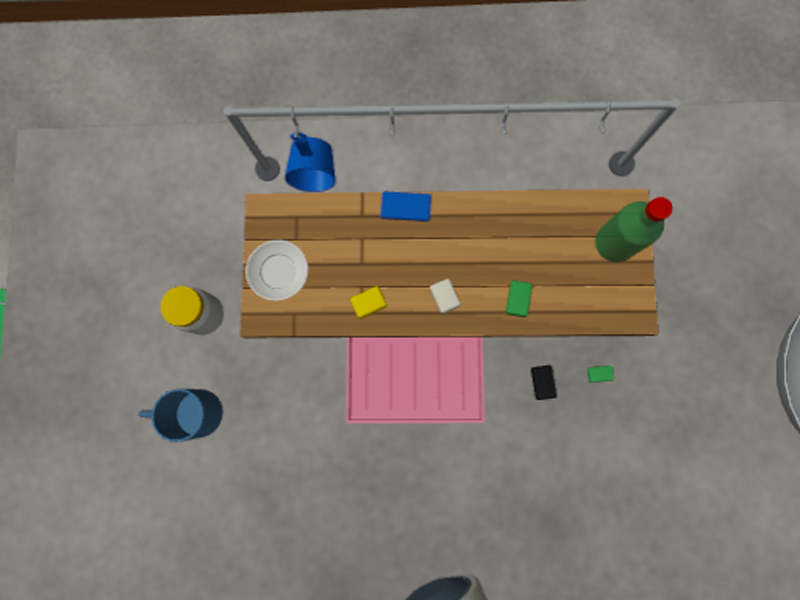

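View pics/scene.png

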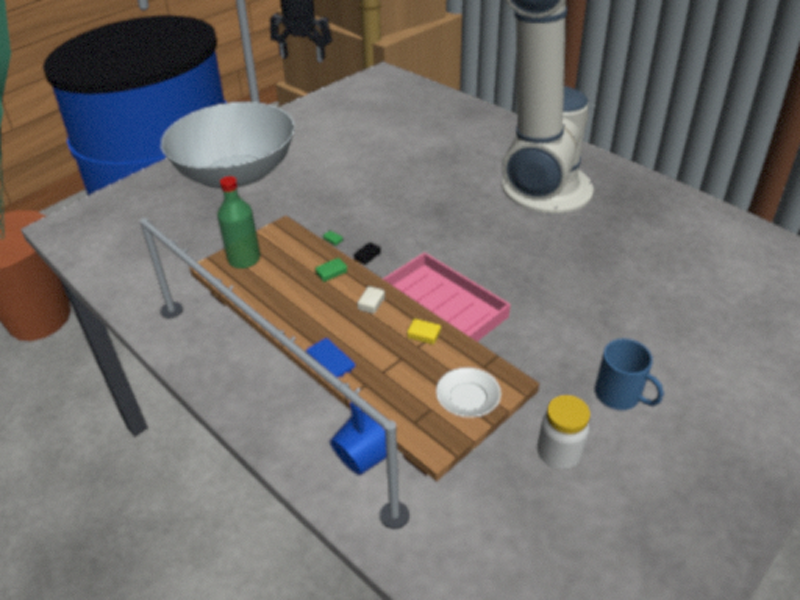

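The top picture (800x600) shows the following:
- **Green soap candidates:** the larger green bar on the ledge at (518,299), a small green piece on the slab at (600,374) and a black block at (543,382). I choose (518,299): green, larger and on the ledge.
- **Other soaps:** white at (445,296) and yellow at (368,301). The jar's yellow lid at (182,306) and the white saucer at (277,270) share those colours but aren't soap.
- **Tray:** (415,380).

Next I measure everything and check the choice in a crop.

```bash
python3 - <<'E'
from h import *; import pickle
c=pickle.load(open("top.pkl","rb")); im=c["color"]; hsv=cv2.cvtColor(im,cv2.COLOR_RGB2HSV); S=0.64
def blob(name,lo,hi,roi,z):
    x0,y0,x1,y1=[int(v*S) for v in roi]
    m=np.zeros(hsv.shape[:2],np.uint8); m[y0:y1,x0:x1]=cv2.inRange(hsv,np.array(lo),np.array(hi))[y0:y1,x0:x1]
    k=max(cv2.findContours(m,0,2)[0],key=cv2.contourArea)
    P=onz(c,k.reshape(-1,2),z)[:,:2].astype(np.float32)
    (cx,cy),(w,h),a=cv2.minAreaRect(P); b=cv2.boxPoints(((cx,cy),(w,h),a))
    print(name,np.round([cx,cy,w,h,a]),"min",P.min(0).round(),"max",P.max(0).round(),"box",b.round().tolist())
blob("green",(45,90,40),(80,255,255),(490,270,550,330),78)
blob("smallgreen",(45,90,40),(80,255,255),(580,355,625,395),12)
blob("white",(0,0,140),(179,75,255),(425,270,465,320),80)
blob("yellow",(22,150,120),(35,255,255),(340,275,395,325),78)
blob("tray",(150,60,80),(179,255,255),(330,330,500,440),32)
blob("scrub",(100,120,60),(125,255,255),(375,180,440,230),82)
blob("saucer",(0,0,110),(179,60,255),(240,235,312,305),78)
p=onz(c,np.array([[246,194],[649,189],[658,334],[242,337]])*S,60);print("ledge",p.round(1).tolist())
p=onz(c,np.array([[659,209]])*S,240);print("cap",p.round(1).tolist())
p=onz(c,np.array([[310,185],[300,135]])*S,130);print("scoop",p.round(1).tolist())
cv2.imwrite("pics/crop.png",cv2.resize(im[160:270,210:410,::-1],(800,440),interpolation=cv2.INTER_CUBIC))
E
```

```text
green [598. -73.  33.  54.  78.] min [570. -95.] max [625. -54.] box [[568.0, -84.0], [621.0, -95.0], [628.0, -62.0], [575.0, -51.0]]
smallgreen [ 480. -211.   24.   40.    4.] min [ 467. -231.] max [ 492. -190.] box [[467.0, -191.0], [469.0, -232.0], [493.0, -230.0], [490.0, -190.0]]
white [606.  42.  46.  34.  22.] min [580.  19.] max [632.  64.] box [[578.0, 49.0], [591.0, 17.0], [634.0, 34.0], [621.0, 66.0]]
yellow [599. 162.  38.  50.  23.] min [577. 133.] max [624. 190.] box [[572.0, 178.0], [591.0, 131.0], [626.0, 146.0], [606.0, 192.0]]
tray [479.  93. 222. 137.  89.] min [407. -18.] max [548. 205.] box [[407.0, -17.0], [545.0, -20.0], [550.0, 202.0], [412.0, 205.0]]
scrub [752.  99.  77.  44.  84.] min [729.  59.] max [775. 138.] box [[726.0, 63.0], [770.0, 59.0], [778.0, 135.0], [734.0, 140.0]]
saucer [656. 307.  97.  97.  90.] min [608. 259.] max [704. 356.] box [[608.0, 259.0], [704.0, 259.0], [704.0, 356.0], [608.0, 356.0]]
ledge [[787.9, 362.2, 60.0], [773.1, -296.5, 60.0], [537.3, -289.9, 60.0], [550.4, 365.0, 60.0]]
cap [[683.4, -231.8, 240.0]]
scoop [[773.5, 242.8, 130.0], [854.8, 258.2, 130.0]]
```

View pics/crop.png

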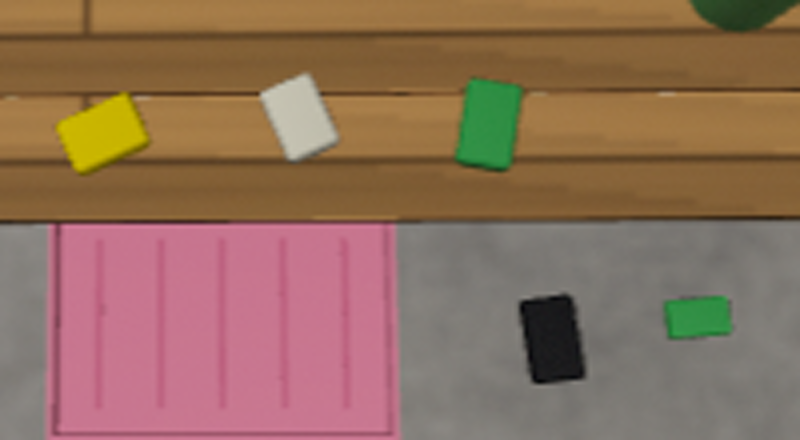

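The crop confirms the choice: a larger green bar on the ledge, with a smaller green piece and a black block on the slab. The sizes match the listing. In ledge-aligned y, the tray spans -18 to 205 mm, so white (y 42) and yellow (y 162) are already over it and green (y -73) needs shifting left. First I'll turn the tool parallel to the ledge and go above the spot to the right of the white stub.

>>> apply_moves(targets=[0,0,0,0,0,0.15,0,0,0,0,0,0,0.15,0,0,0,0,0,0,0.15,0,0,0,0,0,0,0.15,0,0.042,-0.066,0,0,0,0,0,0.042,-0.066,0,0,0,0,0,0.042,-0.066,0,0,0,0,0,0.042,-0.066,0,0,0,0,0,0.042,-0.066,0,0,0,0,0,0.042,-0.066,0,0,0,0,0,0.042,-0.066,0,0,0,0,0,0.042,-0.066,0,0,0,0,0,0.042,-0.066,0,0,0,0,0,0.042,-0.066,0,0,0,0,0,0.042,-0.066,0,0,0,0,0,0.042,-0.066,0,0,0,0,0,0.042,-0.066,0,0,0,0,0,0.042,-0.066,0,0,0,0,0,0.042,-0.066,0,0,0,0,0,0.042,-0.066,0,0,0,0,0])

```text
time: 1.77
position: [608.7, -17.1, 230.7]
tcp_rot: [1.0, -0.01, -0.0, 0.0]
contact_force: [0.4, -1.2, 0.8]
width: 0.1
grip_force: 0.0
```

>>> apply_moves(targets=[-0.003,0,0.07,0,0,0,0,-0.003,0,0.07,0,0,0,0,0,0,0.07,0,0,0,0,0,0,0.06,0,0,0,0,0,0,0.04,0,0,0,0,0,0,0.014,0,0,0,0,0,0,0,0,0,0,0])

```text
time: 2.35
position: [603.5, -18.8, 66.2]
tcp_rot: [1.0, -0.01, -0.003, -0.0]
contact_force: [0.6, 0.5, 0.2]
width: -0.1
grip_force: 0.0
```

>>> apply_moves(targets=[0,-0.02,0,0,0,0,0,0,-0.02,0,0,0,0,0,0,-0.02,0,0,0,0,0,0,-0.02,0,0,0,0,0,0,-0.02,0,0,0,0,0,0,-0.02,0,0,0,0,0,0,-0.02,0,0,0,0,0,0,0,0,0,0,0,0,0,0.03,0,0,0,0,0,0,0,-0.08,0,0,0,0,0,0,-0.08,0,0,0,0,0,0,0,0,0,0,0])

```text
time: 3.35
position: [609.3, 34.8, 158.8]
tcp_rot: [1.0, -0.011, 0.007, 0.0]
contact_force: [0.1, 0.2, 2.0]
width: -0.3
grip_force: 0.0
```

```bash
cat > m.py <<'E'
from h import *; import sys
S=0.64
def look():
    c=bot.read_camera("top"); hsv=cv2.cvtColor(c["color"],cv2.COLOR_RGB2HSV)
    # band of the ledge top + tray, excluding saucer/jar/bottle
    for n,lo,hi,z,a in(("green",(45,90,40),(80,255,255),78,54*34),("white",(0,0,140),(40,75,255),80,48*34),("yellow",(22,150,120),(35,255,255),78,50*36)):
        m=cv2.inRange(hsv,np.array(lo),np.array(hi)); r=np.zeros_like(m); y1=int(430*S); r[int(225*S):y1,int(318*S):int(572*S)]=255; m&=r
        for k in cv2.findContours(m,0,2)[0]:
            if cv2.contourArea(k)<60: continue
            P=onz(c,k.reshape(-1,2),z)[:,:2].astype(np.float32); q=cv2.minAreaRect(P)
            print(n,"centre",np.round(q[0]),"size",np.round(q[1]),"min",P.min(0).round(),"max",P.max(0).round())
    return c
if __name__=="__main__":
    c=look(); print(bot.get_obs()["position"].round(1),bot.get_obs()["time"])
    if len(sys.argv)>1: cv2.imwrite(f"pics/{sys.argv[1]}.png",cv2.resize(c["color"][:,:,::-1],(800,600)))
E
python3 m.py a1
```

```text
green centre [598. -69.] size [29. 54.] min [570. -85.] max [625. -54.]
white centre [411. -11.] size [153.  21.] min [399. -87.] max [421.  66.]
white centre [447.  86.] size [91. 28.] min [402.  72.] max [492. 102.]
white centre [ 446. -110.] size [101.  38.] min [ 398. -129.] max [492. -86.]
white centre [573.  89.] size [111.  27.] min [518.  76.] max [629. 103.]
white centre [ 573. -101.] size [ 28. 110.] min [ 518. -116.] max [628. -86.]
white centre [ 699. -121.] size [30. 28.] min [ 686. -137.] max [ 714. -106.]
white centre [702. -17.] size [161.  28.] min [691. -97.] max [719.  64.]
white centre [704.  86.] size [33. 27.] min [687.  73.] max [720. 101.]
yellow centre [599. 162.] size [38. 50.] min [577. 133.] max [624. 190.]
[608.8  34.8 155.6] 3.4
```

View pics/a1.png

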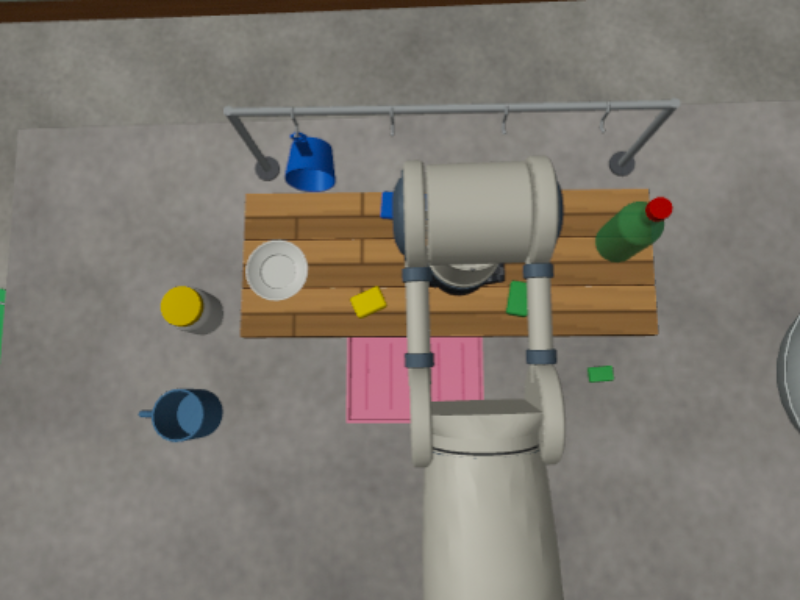

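The arm hides the middle of the top view (white can't be seen; yellow at (368,301) hasn't moved), so I'll use the wrist camera.

```bash
cat > w.py <<'E'
from h import *; import sys
o=bot.get_obs(); c=bot.read_camera("wrist"); H=np.array(c["hand_eye"]); Rt=R.from_quat(o["tcp_rot"]).as_matrix()
Rm=Rt@H[:3,:3]; eye=Rt@H[:3,3]+o["position"]
hsv=cv2.cvtColor(c["color"],cv2.COLOR_RGB2HSV)
zz=float(sys.argv[2]) if len(sys.argv)>2 else 79
for n,lo,hi in(("green",(45,90,40),(80,255,255)),("white",(0,0,130),(40,75,255)),("yellow",(22,150,100),(35,255,255))):
    m=cv2.inRange(hsv,np.array(lo),np.array(hi))
    for k in cv2.findContours(m,0,2)[0]:
        if cv2.contourArea(k)<300: continue
        e,d=ray(c,k.reshape(-1,2),eye,Rm); P=(e+d*((zz-e[2])/d[:,2])[:,None])[:,:2].astype(np.float32); q=cv2.minAreaRect(P)
        print(n,"px",k.reshape(-1,2).mean(0).round(),"centre",np.round(q[0]),"size",np.round(q[1]),"box",cv2.boxPoints(q).round().tolist())
print(o["position"].round(1),o["time"],"eye",eye.round())
cv2.imwrite(f"pics/{sys.argv[1]}.png",c["color"][:,:,::-1])
E
python3 w.py w1
```

```text
green px [453. 274.] centre [ 532. -150.] size [22. 34.] box [[520.0, -134.0], [522.0, -168.0], [544.0, -167.0], [542.0, -133.0]]
green px [376. 206.] centre [603. -69.] size [37. 53.] box [[573.0, -82.0], [625.0, -93.0], [632.0, -56.0], [580.0, -46.0]]
white px [192. 199.] centre [616.  84.] size [34. 50.] box [[590.0, 69.0], [640.0, 66.0], [642.0, 100.0], [592.0, 103.0]]
yellow px [110. 209.] centre [604. 159.] size [36. 55.] box [[577.0, 177.0], [598.0, 126.0], [631.0, 140.0], [610.0, 191.0]]
[608.8  34.8 155.6] 3.4 eye [689.  33. 298.]
```

View pics/w1.png

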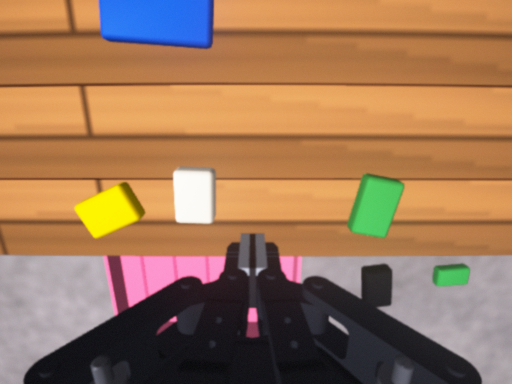

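The wrist view shows white at (193,196) turned square to the ledge, at about y 84 and over the tray's middle. Green at (376,206) and yellow at (110,209) haven't moved. Next I go behind the white stub, lower, and push it over the edge.

>>> apply_moves(targets=[0.052,-0.05,0,0,0,0,0,0.052,-0.05,0,0,0,0,0,0,0,0,0,0,0,0,0,0,0.06,0,0,0,0,0,0,0.06,0,0,0,0,0,0,0.04,0,0,0,0,0,0,0.016,0,0,0,0,0,0,0,0,0,0,0,0,0,0,0,0,0,0])

```text
time: 4.2
position: [658.6, 84.1, 60.1]
tcp_rot: [1.0, -0.01, -0.001, 0.0]
contact_force: [-1.0, -0.9, 1.2]
width: -0.1
grip_force: 1.1
```

>>> apply_moves(targets=[0,0,-0.014,0,0,0,0,0,0,0,0,0,0,0,0,0,0,0,0,0,0])

```text
time: 4.45
position: [659.5, 84.7, 68.7]
tcp_rot: [1.0, -0.01, 0.0, -0.0]
contact_force: [0.2, -0.4, 1.7]
width: 0.0
grip_force: 0.0
```

>>> apply_moves(targets=[-0.02,0,0,0,0,0,0,-0.02,0,0,0,0,0,0,-0.02,0,0,0,0,0,0,-0.02,0,0,0,0,0,0,-0.02,0,0,0,0,0,0,-0.02,0,0,0,0,0,0,-0.02,0,0,0,0,0,0,-0.02,0,0,0,0,0,0,-0.02,0,0,0,0,0,0,-0.02,0,0,0,0,0,0,-0.02,0,0,0,0,0,0,-0.014,0,0,0,0,0,0,0,0,0,0,0,0,0,0,0,0,0,0,0,0])

```text
time: 5.62
position: [542.4, 87.3, 68.5]
tcp_rot: [1.0, -0.01, 0.0, -0.0]
contact_force: [0.6, 0.2, 0.7]
width: 0.2
grip_force: 0.0
```

>>> apply_moves(targets=[0,0,-0.07,0,0,0,0,0,0,-0.07,0,0,0,0,0.04,-0.02,-0.04,0,0,0,0,0.06,-0.05,0,0,0,0,0,0.06,-0.05,0,0,0,0,0,0.05,0,0,0,0,0,0,0,0,0,0,0,0,0,0,0,0,0,0,0,0])

```text
time: 6.28
position: [649.2, 145.2, 156.3]
tcp_rot: [1.0, -0.01, -0.001, 0.0]
contact_force: [-0.5, 0.8, -0.5]
width: -0.2
grip_force: 0.0
```

```bash
python3 w.py w2
```

```text
green px [482. 242.] centre [605. -65.] size [45. 54.] box [[574.0, -81.0], [626.0, -92.0], [636.0, -48.0], [583.0, -37.0]]
white px [106. 211.] centre [639. 273.] size [16. 49.] box [[614.0, 275.0], [659.0, 256.0], [665.0, 270.0], [620.0, 290.0]]
yellow px [227. 240.] centre [611. 170.] size [32. 59.] box [[578.0, 176.0], [625.0, 140.0], [644.0, 165.0], [598.0, 201.0]]
[649.2 145.2 156.3] 6.2833 eye [731. 144. 298.]
```

View pics/w2.png

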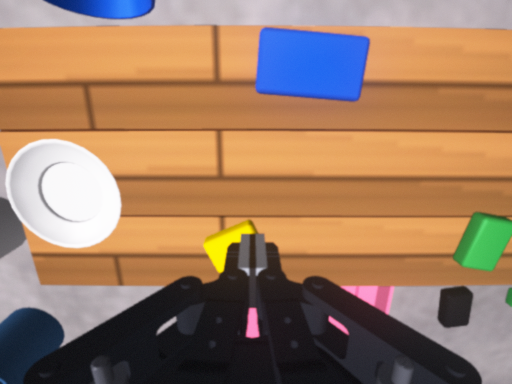

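White has gone off the ledge. Yellow at (230,240) is unchanged, saucer at (64,193) and scrubber at (312,63) in place. Next: push yellow with a slight drift to the right.

>>> apply_moves(targets=[0.006,-0.03,0,0,0,0,0,0,0,0.06,0,0,0,0,0,0,0.06,0,0,0,0,0,0,0.04,0,0,0,0,0,0,0.014,0,0,0,0,0,0,0,0,0,0,0,0,0,0,0,0,0,0])

```text
time: 6.92
position: [651.9, 160.4, 72.8]
tcp_rot: [1.0, -0.01, 0.001, -0.0]
contact_force: [-0.1, 0.4, 0.8]
width: 0.5
grip_force: 0.0
```

>>> apply_moves(targets=[0,0,0.01,0,0,0,0,-0.02,0,0,0,0,0,0,-0.02,0,0,0,0,0,0,-0.02,0.003,0,0,0,0,0,-0.02,0.003,0,0,0,0,0,-0.02,0.003,0,0,0,0,0,-0.02,0.003,0,0,0,0,0,-0.02,0.003,0,0,0,0,0,-0.02,0.003,0,0,0,0,0,-0.02,0.003,0,0,0,0,0,-0.02,0.003,0,0,0,0,0,-0.02,0,0,0,0,0,0,0,0,0,0,0,0,0,0,0,0,0,0,0,0])

```text
time: 8.08
position: [542.5, 150.6, 68.2]
tcp_rot: [1.0, -0.01, 0.002, -0.0]
contact_force: [0.6, -0.9, 0.0]
width: -0.1
grip_force: 0.0
```

>>> apply_moves(targets=[0,0,-0.07,0,0,0,0,0,0,-0.07,0,0,0,0,0.04,0.06,-0.04,0,0,0,0,0.03,0.07,0,0,0,0,0,0.03,0.07,0,0,0,0,0,0,0.07,0,0,0,0,0,0,0.07,0,0,0,0,0,0,0.07,0,0,0,0,0,0,0.07,0,0,0,0,0,0,0.05,0,0,0,0,0,0,0,0,0,0,0,0,0,0,0,0,0,0,0])

```text
time: 9.08
position: [586.7, -117.3, 156.8]
tcp_rot: [1.0, -0.012, 0.001, 0.0]
contact_force: [0.5, -0.1, 0.3]
width: -0.1
grip_force: 0.0
```

```bash
python3 w.py w3; python3 m.py a3 | grep -v white
```

```text
green px [332. 261.] centre [ 527. -188.] size [21. 30.] box [[515.0, -174.0], [517.0, -204.0], [539.0, -202.0], [537.0, -173.0]]
green px [204. 184.] centre [602. -75.] size [33. 54.] box [[573.0, -86.0], [625.0, -97.0], [632.0, -65.0], [579.0, -54.0]]
green px [409.  75.] centre [ 689. -260.] size [ 87. 128.] box [[646.0, -196.0], [646.0, -324.0], [733.0, -324.0], [733.0, -196.0]]
white px [ 60. 247.] centre [546.  61.] size [32. 20.] box [[536.0, 45.0], [556.0, 45.0], [556.0, 77.0], [536.0, 77.0]]
yellow px [ 21. 261.] centre [531. 100.] size [30. 45.] box [[504.0, 101.0], [541.0, 75.0], [558.0, 99.0], [521.0, 126.0]]
[ 586.7 -117.3  156.8] 9.0833 eye [ 668. -119.  299.]
green centre [598. -73.] size [33. 54.] min [570. -89.] max [625. -54.]
yellow centre [489. 157.] size [32. 45.] min [463. 133.] max [513. 181.]
[ 586.7 -115.2  156.7] 9.1833
```

View pics/a3.png

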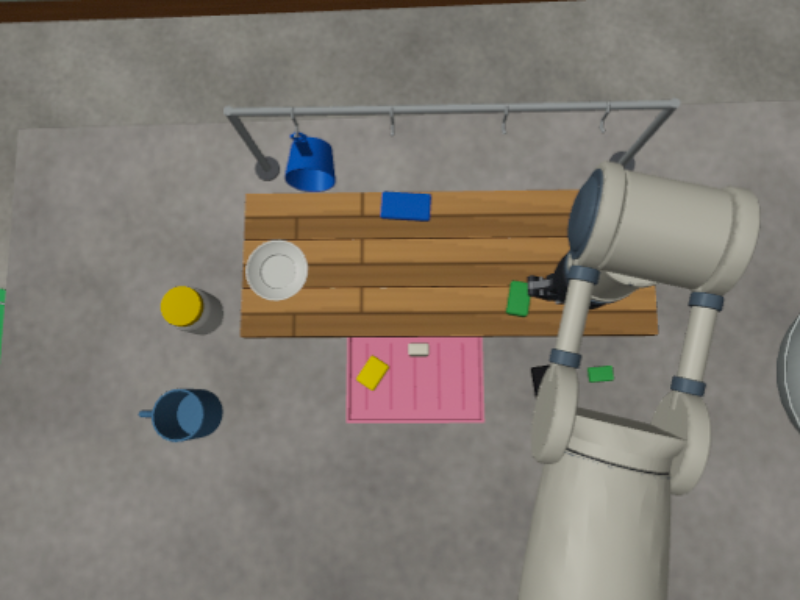

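The top view shows yellow at (372,373) and white at (418,349) inside the tray, with tray and bystanders unmoved. Green is still at (518,299), so I push it about 100 mm left along the ledge.

>>> apply_moves(targets=[0.022,0.014,0,0,0,0,0,0,0,0.06,0,0,0,0,0,0,0.06,0,0,0,0,0,0,0.04,0,0,0,0,0,0,0.018,0,0,0,0,0,0,0,0,0,0,0,0,0,0,0,0,0,0,0])

```text
$.targets: bad value
```

>>> apply_moves(targets=[0.022,0.014,0,0,0,0,0,0,0,0.06,0,0,0,0,0,0,0.06,0,0,0,0,0,0,0.04,0,0,0,0,0,0,0.018,0,0,0,0,0,0,0,0,0,0,0,0,0,0,0,0,0,0])

```text
time: 9.77
position: [597.4, -122.0, 68.0]
tcp_rot: [1.0, -0.01, 0.0, -0.0]
contact_force: [1.0, -0.2, 0.9]
width: -0.1
grip_force: 0.0
```

Clear of the bar on its right side. Now the push left, then back off and lift.

>>> apply_moves(targets=[0,-0.02,0,0,0,0,0,0,-0.02,0,0,0,0,0,0,-0.02,0,0,0,0,0,0,-0.02,0,0,0,0,0,0,-0.02,0,0,0,0,0,0,-0.02,0,0,0,0,0,0,-0.02,0,0,0,0,0,0,-0.02,0,0,0,0,0,0,-0.02,0,0,0,0,0,0,-0.02,0,0,0,0,0,0,-0.02,0,0,0,0,0,0,-0.012,0,0,0,0,0,0,0,0,0,0,0,0,0,0.03,0,0,0,0,0,0,0.02,-0.04,0,0,0,0,0,0,-0.07,0,0,0,0,0,0,-0.07,0,0,0,0,0,0,0,0,0,0,0,0,0,0,0,0,0,0])

```text
time: 11.35
position: [600.3, -32.3, 160.6]
tcp_rot: [1.0, -0.01, 0.003, 0.0]
contact_force: [-0.2, 0.4, -0.2]
width: 0.0
grip_force: 0.0
```

```bash
python3 w.py w4
```

```text
green px [394. 269.] centre [ 529. -168.] size [22. 32.] box [[517.0, -152.0], [520.0, -184.0], [541.0, -183.0], [539.0, -151.0]]
green px [185. 202.] centre [600.  25.] size [34. 54.] box [[573.0, 8.0], [627.0, 7.0], [627.0, 41.0], [574.0, 42.0]]
green px [476.  91.] centre [ 681. -214.] size [67. 46.] box [[643.0, -200.0], [654.0, -245.0], [719.0, -228.0], [708.0, -184.0]]
white px [146. 256.] centre [547.  71.] size [30. 19.] box [[538.0, 57.0], [557.0, 56.0], [557.0, 86.0], [538.0, 86.0]]
yellow px [ 94. 270.] centre [534. 120.] size [28. 45.] box [[508.0, 121.0], [545.0, 95.0], [561.0, 118.0], [524.0, 144.0]]
[600.3 -32.3 160.6] 11.35 eye [681. -34. 303.]
```

View pics/w4.png

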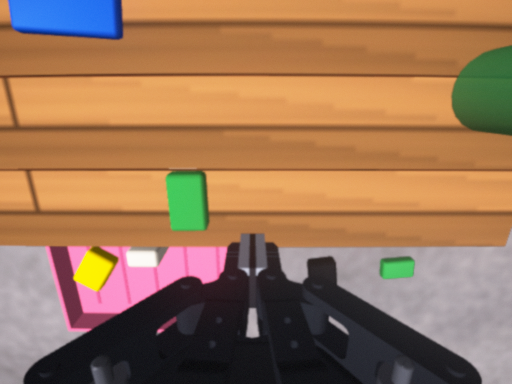

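Green at (187,200) is now square to the ledge, around y 25 and over the tray. White (145,257) and yellow (96,269) are in the tray. Now behind green.

>>> apply_moves(targets=[0.051,-0.06,0,0,0,0,0,0.051,-0.06,0,0,0,0,0,0,0,0,0,0,0,0,0,0,0.06,0,0,0,0,0,0,0.06,0,0,0,0,0,0,0.04,0,0,0,0,0,0,0.02,0,0,0,0,0,0,0,0,0,0,0,0,0,0,0,0,0,0])

```text
time: 12.15
position: [650.6, 26.9, 66.6]
tcp_rot: [1.0, -0.01, -0.001, 0.0]
contact_force: [0.3, -0.1, 0.5]
width: -0.1
grip_force: 0.0
```

>>> apply_moves(targets=[-0.02,0,0,0,0,0,0,-0.02,0,0,0,0,0,0,-0.02,-0.002,0,0,0,0,0,-0.02,-0.002,0,0,0,0,0,-0.02,-0.002,0,0,0,0,0,-0.02,-0.002,0,0,0,0,0,-0.02,-0.002,0,0,0,0,0,-0.02,-0.002,0,0,0,0,0,-0.02,-0.002,0,0,0,0,0,-0.02,-0.002,0,0,0,0,0,-0.02,0,0,0,0,0,0,0,0,0,0,0,0,0,0,0,0,0,0,0,0])

```text
time: 13.23
position: [542.0, 37.3, 68.9]
tcp_rot: [1.0, -0.01, 0.001, -0.0]
contact_force: [-0.4, 0.1, 1.5]
width: -0.1
grip_force: 0.0
```

>>> apply_moves(targets=[0,0,-0.07,0,0,0,0,0,0,-0.07,0,0,0,0,0,0.04,-0.06,0,0,0,0,0,0.08,-0.02,0,0,0,0,-0.01,0.08,0,0,0,0,0,-0.01,0.08,0,0,0,0,0,-0.02,0.08,0,0,0,0,0,-0.02,0.07,0,0,0,0,0,0,0.07,0,0,0,0,0,0,0,0,0,0,0,0,0,0,0,0,0,0,0])

```text
time: 14.15
position: [506.3, -214.1, 177.6]
tcp_rot: [1.0, -0.012, 0.0, 0.0]
contact_force: [0.0, -0.1, -0.7]
width: -0.2
grip_force: 0.0
```

```bash
python3 m.py a5 | grep -v white; python3 -c "
from rig import bot
print(bot.get_obs()['contact_force'])"
```

```text
green centre [481.  37.] size [29. 48.] min [457.  22.] max [505.  52.]
yellow centre [489. 157.] size [32. 45.] min [463. 133.] max [513. 181.]
[ 506.5 -212.7  177.6] 14.2
[ 0.20208015  0.36851403 -0.63131228]
```

View pics/a5.png

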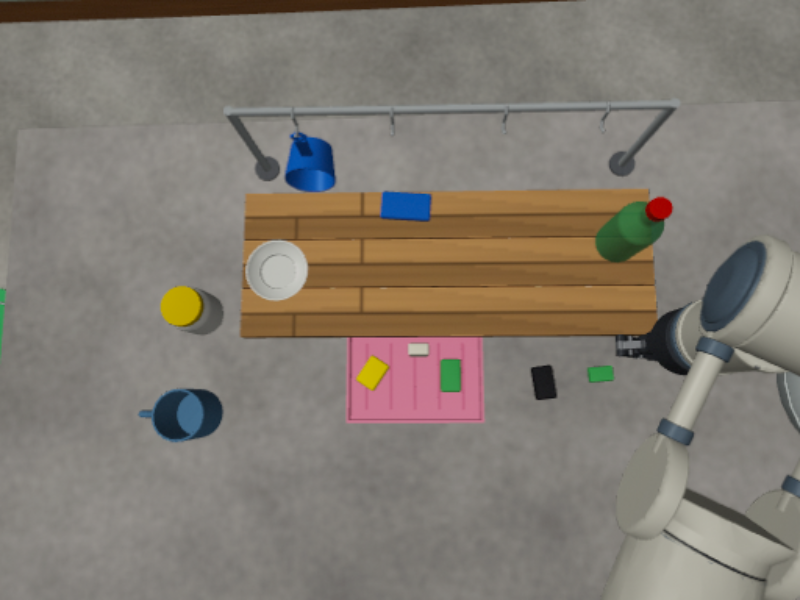

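The top view shows all three stubs in the tray: yellow (372,373), white on its side (418,349) and green (451,376). The tray and bystanders are where they stood and the arm is clear.

```bash
python3 -c "
from rig import bot
print(bot.sign_off())"
```

```text
the job is handed in; nothing more can be done
None
```

All three soap stubs were pushed off the ledge and lie in the pink tray, with the other things left where they stood; I handed the job in at about 14 s, and no verdict came back.

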